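Switch off the centrifuge and hold its sprung lid at the inspection mark

TASK

The small bench centrifuge has to be inspected: first switch it off by throwing its red toggle over to the back (the hinge side), with the lid still shut, and only then lift the sprung lid by its steel bar until the lid's red pointer stands within the green band on the scale beside it. Finish while holding the lid there with the gripper, steady and not let go, because the spring would snap it shut. Leave the green band where it is set, and do not knock the bottle, the beaker or the vial that stand around.

Things in the scene. Friction and masses are not known exactly. Their poses are not given: they have to be found in the camera images.
- centrifuge: White bench centrifuge, fixed to the bench. Origin: centre of its underside, on the bench top; own x points to its back (hinge side), y to its left, z up. The bowl housing is 150 x 170 mm and 86 mm high (x from -72 to 78 mm, y from -85 to 85 mm); on its right is a switch deck 74 mm high (y from -162 to -84 mm, same depth). On its left, at y = 98 to 118 mm, a black scale arc of 138 mm radius rises about the hinge axis, up to 215 mm above the bench.
- toggle (a joint): Angle of the red toggle (rad): 0 = on, leaning 0.6 rad to the front (-x of the centrifuge); 1.2 = off, leaning 0.6 rad to the back (+x). Its weighted cap makes it over-centre: past the middle (0.6) it tips over to the other end by itself and stays there; let go before the middle, it falls back. About 2 to 4 N pushed at half its height throws it.
- toggle_pivot (a point): Pivot of the toggle on the switch deck, at (-5, -124, 86) mm in the centrifuge's frame, 12 mm above the deck's top plate; the toggle turns about the centrifuge's y axis. Two steel cheeks 4 mm thick stand at 12 mm to each side of it and reach 4 mm above the pivot.
- toggle_tip (a point): Top end of the toggle, 54 mm from the pivot, centre of its end face; the toggle is a steel stem of 8 mm diameter with a red plastic cap, 11 to 17 mm in diameter, over its upper 28 mm.
- lid (a joint): Angle of the lid (rad): 0 = shut and level, grows as the front edge lifts, stop at 1.25. Spring and weight pull it shut all the way: about 5 to 10 N along the arc at the handle bar; let go, it snaps shut.
- lid_handle (a point): Middle of the lid's handle bar: a round steel bar of 12 mm diameter and 104 mm length, lying along the centrifuge's y, in front of the lid. It is 190 mm from the hinge axis, 92 mm above the bench with the lid shut, with a free gap of 43 mm between bar and lid edge (84 mm wide between its two arms), and nothing under it. At angle q it lies 190 cos(q) mm in front of the hinge axis and 190 sin(q) mm above it.
- lid_hinge (a point): Middle of the lid's hinge axis at the back of the centrifuge, at (65, 0, 92) mm in its frame; the axis runs along the centrifuge's y. The point's x and y axes are the lid's own (turning with it).
- lid_pointer (a point): The red pointer on the lid's left edge, 138 mm from the hinge axis, level with the lid's plane, running next to the scale arc. Its axes are the lid's own: x along the lid towards the hinge, y along the hinge axis.
- band (a joint): Setting of the green band on the scale arc (rad), in the same measure as the lid's angle: the lid's pointer is in the middle of the band when joint lid equals this value. It differs from run to run (0.42 to 0.8). The band reaches 0.09 rad to either side. Stiff clip; not to be moved.
- band_mid (a point): Middle of the green plastic band (24 mm wide, 25 mm long along the arc, 13 mm thick) on the scale arc, 138 mm from the hinge axis and 109 mm to the left of the lid's middle. Its x axis points from there to the hinge axis.
- brown_bottle: Brown bottle with black cap, 46 mm in diameter, 91 mm high; origin at the centre of its underside. Bystander.
- small_beaker: Small empty glass beaker, 59 mm wide, 67 mm high; origin at the centre of its underside. Bystander.
- vial: Small glass vial with blue cap, 23 mm in diameter, 44 mm high; origin at the centre of its underside. Bystander.

How it is judged:
By the outcome, as a careful person would: the job done as asked, in the order asked, and still so for the second after the job is handed in, while the arm keeps its last pose, push and grip.
It also fails if it takes over 48 s, if anything falls off the work surface, if the arm or the gripper's body presses on something with over 40 N, if the wrist force passes 120 N, or if a joint passes its speed limit or range.

ROBOT

A 6-joint arm with a two-finger parallel gripper is mounted at the origin on a cart in front of the work surface, level with it; the furniture and walls round the work are solid. World frame = base frame: x ahead of the robot, y to its left, z up, the work surface at z = 0. Lengths are in m, angles in rad, forces in N, time in s.
With the tool pointing down it reaches from about 0.3 to 0.875 m from the base axis. Payload 6.4 kg.
Tool frame: the origin (TCP) lies midway between the tips of the shut fingers; the grasp point (between the pads) lies 19 mm behind it (ctrl.pinch_z is the distance from the TCP to the grasp point, in m); z points along the fingers, y is the line along which they close (so a half turn about z gives the same grasp; the last joint's range is limited). The gripper opens to 85 mm and grips with 20 to 120 N. Pads are 22 mm wide; open, the fingers measure 114 mm over their backs; the gripper's body (76 mm by 85 mm) begins 54 mm behind the grasp point. The pads swing forward as they close: fully open they stand 13 mm farther back than shut.
Start: joints at [1.13, 0.181, 1.607, -0, 1.354, -0.206], TCP at [0.134, 0.559, 0.195] pointing down, gripper open.
Joint ranges: [-2.99, 2.99], [-0.89, 2.07], [0.3, 2.58], [-1.14, 4.28], [0, 2.63], [-3.12, 3.12]. Speed limits (rad/s): [2.57, 2.57, 3.01, 3.14, 3.14, 3.14].

INTERFACE

Orientations are given as a unit quaternion [w, x, y, z].
In Python, from bench import ctrl gives the robot as it stands.
- The arm moves only by the tool apply_moves, never from a script. Its argument "moves" is a list of rows, each an object with "jaw": the opening, from 0 (shut) to 1 (fully open); "offset": the shift along the tool's x, y, z in mm, a list of three; "rot": the turn, a rotation vector about the tool's x, y, z in degrees, a list of three. In form: [{"jaw": jaw, "offset": [dx, dy, dz], "rot": [ax, ay, az]}, ...]. A call has exactly 5 rows; each row shifts and turns the commanded pose from where the row before left it, along the tool's axes as they then stand; what a row does not reach is not made up. A row lasts 1/8 s, in which the tool goes at most 62.5 mm and 10.7 degrees, less where a joint would pass 70% of its speed; a pose out of reach is approached as far as the arm can. A call is refused whole if a number of a shift passes 62.5 or a number of a turn 10.7, either way. A call with a gripper value outside its range is refused whole. The fingers move at their own pace and stop on an object; the grip force is fixed at half the most. Time passes only in rows, so rows that do not move let the fingers close, or fill a call up. It gives the time, the measured TCP pose, the force, the opening and the grip force at its end, in the units of the state.
- ctrl.get_obs(): the state, without advancing time (a new reading comes with each control period).
- ctrl.camera(name): name is "side" or "top" or "wrist"; returns (picture, depth): 384x512x3 uint8, red, green, blue; 384x512 float32, m along the optical axis (not along the pixel's ray), 0 where there is no reading.
- ctrl.camera_params(name): a dict with "K" (3x3 intrinsics, pixels), "cam_to_world" (4x4, takes a point from camera to world coordinates); the wrist camera has in their place "mount" (4x4, takes a point from camera to tool coordinates, whose origin is the TCP and whose axes are the flange's). Camera axes: x right, y down, z forward; pixel columns grow to the right and rows downward; lengths in m; the calibration is good to about 2 mm. The wrist camera is an equidistant fisheye: a pixel r from the principal point sees the ray r / f radians off the axis. A picture is of the moment at which its call begins: read the wrist's pose just before it. camera_params takes no time and is no camera call.
- ctrl.hand_in(): hands the job in; it is judged then, once.
Trained networks look in the newest picture that a camera, given by its name, has taken for a name from the list of things; names that differ only in an ending like _2 or _b are one class to them, and where a whole thing is asked for, a point or a joint stands for the part that bears it (a point fixed in the world has none). Each returns a list of dicts, best first, with "score" (0 to 1); they miss things now and then, are a little off and sometimes report something else, mostly with a low value. They report only what shows in the picture. A call takes as long as a camera call.
- ctrl.outline_of(camera, target): "region" (384x512 bool, what is visible of it) and "position" ([column, row] in pixels, amid what is visible of it).
The state is a dict: "time_s": time; "q": joint angles; "dq": joint speeds; "joint_efforts": joint torques, N m; "eef_pos": TCP position; "eef_rot": TCP orientation; "wrist_force": force on the tool from outside, world axes, zero at the start; "torque": the same for the moment, N m; "opening": opening from 0.0 (shut) to 1.0 (fully open); "grasp_force": force on a finger pad.
Only numpy, scipy, OpenCV 4.12 (cv2) and the standard library are available. Lean on these libraries where they do the work, as an engineer would, in place of code of your own. Each camera call takes 0.05 s, during which the arm holds its last target. There are 200 camera calls.

## Working session

There is one attempt and no reset: what is moved stays moved. The work goes in short steps, Python scripts to look and compute and a tool call to move; the robot and the scene stay as the last step left them, time stands still between calls to the robot, and variables do not carry over. Pictures are saved under pics/ and viewed, at most 10 in all, crops included, and the job is handed in when it is done.

Besides the shell and the picture viewer there is one more tool, called as name(argument=value, ...), one argument or row to a line, values as JSON. apply_moves: Moves the arm, as the interface text tells. Its arguments: {"type":"object","properties":{"moves":{"type":"array"}},"required":["moves"]}

```bash
mkdir -p pics; ls; cat > h.py <<'E'
import numpy as np, cv2
from bench import ctrl
from scipy.spatial.transform import Rotation as R
def cloud(cam,depth):
    p=ctrl.camera_params(cam);K=np.array(p["K"]);T=np.array(p["cam_to_world"])
    v,u=np.indices(depth.shape)
    P=np.stack([(u-K[0,2])/K[0,0]*depth,(v-K[1,2])/K[1,1]*depth,depth],-1)
    return P@T[:3,:3].T+T[:3,3]
E
python3 - <<'E'
from h import *
ims=[]
for c in("side","top"):
    im,d=ctrl.camera(c); W=cloud(c,d); np.savez(f"/tmp/{c}.npz",im=im,d=d,W=W)
    cv2.imwrite(f"pics/{c}0.png",im[:,:,::-1])
    for t in("centrifuge","toggle","toggle_tip","lid_handle","lid_hinge","lid_pointer","band_mid","brown_bottle","small_beaker","vial"):
        r=ctrl.outline_of(c,t)[:1]
        for x in r:
            m=x["region"]&(d>0); print(c,t,round(x["score"],2),np.round(x["position"]),m.sum(),np.round(np.median(W[m],0),3) if m.any() else "", np.round(np.percentile(W[m],[3,97],axis=0),3).tolist() if m.any() else "")
print(ctrl.get_obs())
E
```

```text
pics
side centrifuge 0.82 [252. 189.] 4585 [ 0.584 -0.006  0.087] [[0.484, -0.201, 0.006], [0.671, 0.045, 0.194]]
side toggle 0.58 [272. 153.] 100 [ 0.547 -0.196  0.11 ] [[0.533, -1.261, -0.242], [0.567, -0.188, 0.132]]
side toggle_tip 0.53 [216. 234.] 770 [0.662 0.142 0.05 ] [[0.644, 0.124, 0.006], [0.684, 0.151, 0.092]]
side lid_handle 0.85 [256. 178.] 1514 [ 0.58  -0.056  0.097] [[0.468, -0.148, 0.091], [0.65, 0.009, 0.1]]
side lid_hinge 0.58 [258. 176.] 1687 [ 0.578 -0.056  0.097] [[0.468, -0.162, 0.077], [0.653, 0.02, 0.1]]
side lid_pointer 0.61 [262. 175.] 1633 [ 0.575 -0.057  0.097] [[0.468, -0.156, 0.083], [0.649, 0.019, 0.1]]
side band_mid 0.69 [258. 157.] 65 [0.575 0.045 0.188] [[0.566, 0.031, 0.181], [0.583, 0.06, 0.195]]
side brown_bottle 0.64 [214. 230.] 794 [0.662 0.142 0.05 ] [[0.644, 0.124, 0.005], [0.684, 0.151, 0.092]]
side small_beaker 0.51 [268. 152.] 88 [ 0.571 -0.341  0.061] [[0.543, -0.356, 0.05], [0.587, -0.304, 0.068]]
top centrifuge 0.62 [309. 188.] 5028 [ 0.572 -0.1    0.096] [[0.479, -0.231, 0.016], [0.659, 0.036, 0.19]]
top toggle 0.64 [343. 196.] 62 [ 0.
[... 918 characters left out ...]
1, 'q': array([ 1.12964668e+00,  1.80801902e-01,  1.60702470e+00,  6.38131145e-06,
        1.35377252e+00, -2.06294583e-01]), 'dq': array([-5.23881193e-04,  1.87945453e-03,  2.49217806e-04, -1.51799696e-03,
        5.16137482e-04,  5.41454940e-05]), 'joint_efforts': array([ 2.81191406e-04, -4.44850373e+01, -3.51688993e+01, -2.96259323e-04,
        1.12361235e-03,  1.73799253e-05]), 'eef_pos': array([0.13378589, 0.55922994, 0.19487543]), 'eef_rot': array([-3.98278875e-06,  1.17158528e-01,  9.93113226e-01, -2.07516737e-06]), 'wrist_force': array([ 0.26488094, -0.25168247,  0.84518776]), 'torque': array([-0.03969239,  0.00511098, -0.01950557]), 'grasp_force': 0.0, 'opening': 0.9999542498027048}
```

```bash
python3 - <<'E'
from h import *
for c in("side","top"):
    z=np.load(f"/tmp/{c}.npz"); im,W=z["im"],z["W"]
    roi=(W[...,0]>.4)&(W[...,0]<.75)&(W[...,1]>-.3)&(W[...,1]<.1)
    deck=roi&(abs(W[...,2]-.074)<.004)&(W[...,1]<-.13)
    lid=roi&(abs(W[...,2]-.097)<.006)&(W[...,1]>-.2)
    for n,m in(("deck",deck),("lid",lid)):
        P=W[m][:,:2].astype(np.float32)*1000; r=cv2.minAreaRect(P); print(c,n,len(P),np.round(r[0],1),np.round(r[1],1),round(r[2],1),np.round(np.percentile(P,[1,99],axis=0)).tolist())
    bar=lid&(W[...,0]<.50); P=W[bar]; 
    if len(P)>5:
        print("bar",len(P),np.round(np.percentile(P,[1,50,99],axis=0),4).tolist(),np.polyfit(P[:,1],P[:,0],1))
    arc=roi&(W[...,2]>.12)&(W[...,1]>0); P=W[arc];print("arc",len(P),np.round(np.percentile(P,[1,99],axis=0),3).tolist(),np.polyfit(P[:,0],P[:,1],1))
    hsv=cv2.cvtColor(im,cv2.COLOR_RGB2HSV).astype(int)
    g=roi&(abs(hsv[...,0]-60)<22)&(hsv[...,1]>90)&(W[...,2]>.1); print("green",g.sum(),np.round(W[g].mean(0),4),np.round(np.percentile(W[g],[2,98],axis=0),3).tolist())
    r_=roi&((hsv[...,0]<8)|(hsv[...,0]>172))&(hsv[...,1]>120); 
    for s,mm in(("tog",W[...,1]<-.1),("ptr",W[...,1]>-.1)):
        q=W[r_&mm]; print(s,len(q),np.round(np.percentile(q,[2,50,98],axis=0),3).tolist() if len(q) else "")
a=[cv2.resize(np.load(f"/tmp/{c}.npz")["im"][y:y+150,x:x+200,::-1],None,fx=4,fy=4) for c,x,y in(("side",170,120),("top",210,110))]
cv2.imwrite("pics/s1.png",a[0]);cv2.imwrite("pics/t1.png",a[1])
E
```

```text
side deck 87 [ 572.  -194.4] [ 86.1 148.6] 79.1 [[493.0, -245.0], [638.0, -140.0]]
side lid 1615 [564.5 -77.6] [244.1 207.3] 78.8 [[462.0, -170.0], [669.0, 38.0]]
bar 165 [[0.456, -0.1156, 0.0913], [0.4746, -0.0575, 0.0963], [0.4998, 0.0006, 0.099]] [0.05301828 0.47964421]
arc 494 [[0.542, 0.019, 0.121], [0.649, 0.059, 0.215]] [-0.21721065  0.16286563]
green 102 [0.574  0.0397 0.1872] [[0.564, 0.022, 0.174], [0.588, 0.058, 0.197]]
tog 42 [[0.53, -0.199, 0.11], [0.541, -0.191, 0.123], [0.553, -0.187, 0.132]]
ptr 58 [[0.523, -0.061, 0.055], [0.538, 0.026, 0.095], [0.554, 0.049, 0.111]]
top deck 919 [ 562.6 -231.4] [135.3 149.7] 79.0 [[494.0, -247.0], [643.0, -156.0]]
top lid 3054 [562.3 -78. ] [239.8 207.4] 79.0 [[459.0, -168.0], [665.0, 20.0]]
bar 222 [[0.4537, -0.1172, 0.092], [0.4696, -0.0622, 0.0968], [0.498, -0.0017, 0.1025]] [0.08607553 0.47702511]
arc 297 [[0.539, 0.018, 0.126], [0.638, 0.058, 0.218]] [-0.19123544  0.14466643]
green 82 [0.571  0.0344 0.19  ] [[0.56, 0.022, 0.177], [0.583, 0.046, 0.199]]
tog 29 [[0.53, -0.201, 0.117], [0.537, -0.194, 0.13], [0.549, -0.189, 0.137]]
ptr 59 [[0.521, 0.014, -0.002], [0.541, 0.023, 0.095], [0.571, 0.031, 0.137]]
```

View pics/t1.png

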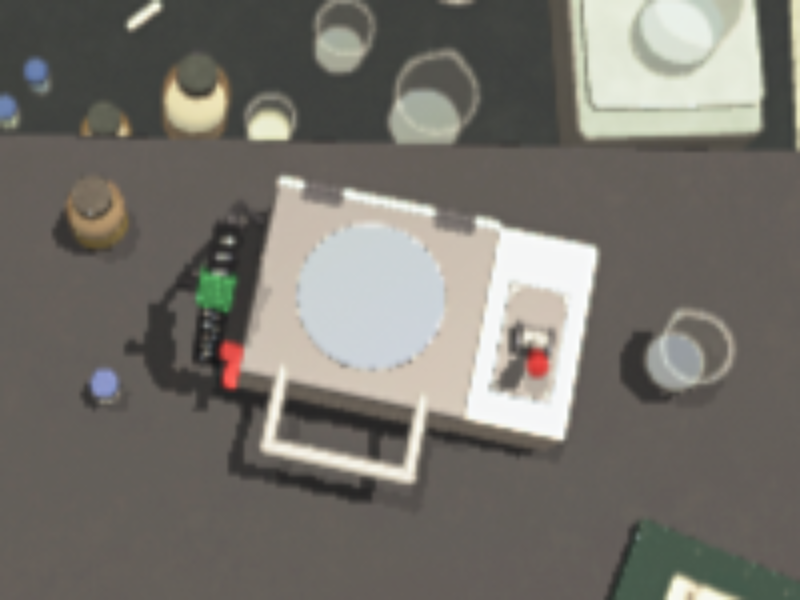

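View pics/side0.png

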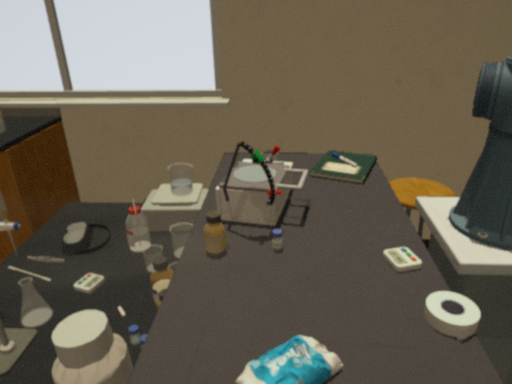

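```bash
python3 - <<'E'
from h import *
a=np.deg2rad(-11); ex=np.array([np.cos(a),np.sin(a)]); ey=np.array([-ex[1],ex[0]])
for c in("side","top"):
    z=np.load(f"/tmp/{c}.npz"); im,W=z["im"],z["W"]
    X=W[...,:2]@ex*1000; Y=W[...,:2]@ey*1000; Z=W[...,2]*1000
    roi=(W[...,0]>.4)&(W[...,0]<.75)&(W[...,1]>-.3)&(W[...,1]<.1)
    lid=roi&(abs(Z-97)<7)
    f=X[lid].min(); b=lid&(X<f+18)
    print(c,"bar X",np.percentile(X[b],[0,2,50,98]).round(1),"Y",np.percentile(Y[b],[0,2,50,98,100]).round(1),"slope",np.polyfit(Y[b],X[b],1)[0])
    m=lid&(X>f+70)&(W[...,1]<.02); print("lid X max",np.percentile(X[m],[98,100]).round(1),"Y",np.percentile(Y[m],[0,2,98,100]).round(1))
    d=roi&(abs(Z-74)<4)&(W[...,1]<-.17); print("deck",np.percentile(X[d],[0,2,98,100]).round(1),np.percentile(Y[d],[0,2,98,100]).round(1))
    hsv=cv2.cvtColor(im,cv2.COLOR_RGB2HSV).astype(int)
    g=roi&(abs(hsv[...,0]-60)<22)&(hsv[...,1]>90)&(Z>100)
    print("band X,Y,Z",[np.percentile(q[g],[5,50,95]).round(1) for q in(X,Y,Z)])
    r=roi&((hsv[...,0]<8)|(hsv[...,0]>172))&(hsv[...,1]>120)&(W[...,1]<-.1)
    print("cap",[np.percentile(q[r],[5,50,95]).round(1) for q in(X,Y,Z)])
    k=roi&(W[...,1]>0)&(Z>110)&(hsv[...,2]<70); print("arc Y",np.percentile(Y[k],[5,50,95]).round(1)); A=np.c_[X[k],Z[k],np.ones(k.sum())]
E
```

```text
side bar X [465.3 465.9 471.3 482.9] Y [-21.6 -20.   47.6  92.   93.5] slope -0.00448861666039837
lid X max [662.  672.8] Y [-100.9  -47.9  118.9  145.1]
deck [524.8 525.4 670.8 673. ] [-124.8 -124.1  -88.9  -84.2]
band X,Y,Z [array([546.9, 555.3, 566.9]), array([133. , 151.4, 160. ]), array([175.7, 188.5, 196.1])]
cap [array([558.9, 567.9, 577. ]), array([-90.3, -85.2, -81. ]), array([111.1, 123.1, 131. ])]
arc Y [139.9 147.  163.1]
top bar X [463.2 463.4 469.3 479. ] Y [-23.  -20.8  33.6  88.7  90.7] slope -0.004134610819226371
lid X max [662.2 670.6] Y [-102.7  -48.3  115.2  137.9]
deck [522.5 524.8 669.  671.3] [-187.5 -126.   -55.1  -52.2]
band X,Y,Z [array([544.5, 553.7, 563.2]), array([131.9, 142.6, 153.6]), array([180.4, 190.3, 198.5])]
cap [array([557.4, 563.8, 574.7]), array([-94.7, -88.5, -83.5]), array([118.9, 130.1, 136. ])]
arc Y [133.2 144.4 163.8]
```

View pics/s1.png

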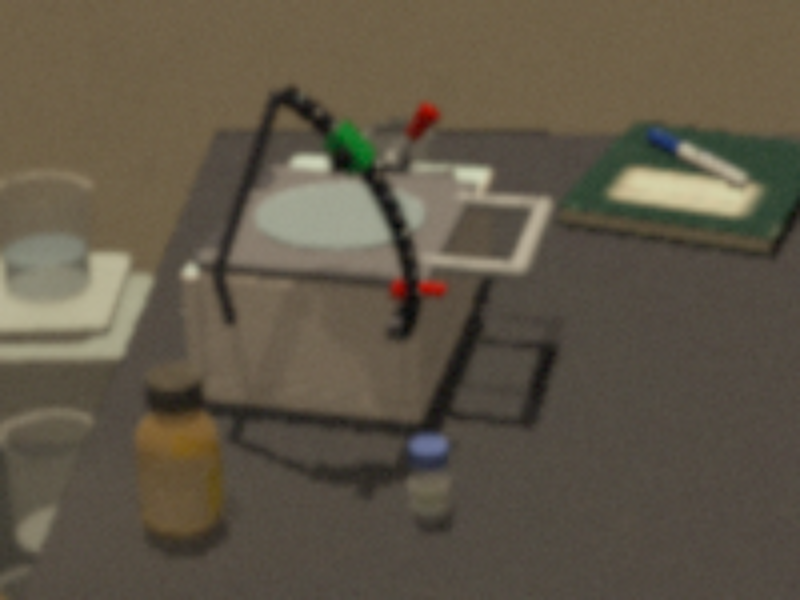

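The top view shows the centrifuge yawed about -11°, with the hinge at the back. The toggle cap is at crop pixel (537,362) and the handle bar runs (265,445)–(412,478). In the side view the green band is at (352,147) and the red pointer at (418,289). Estimated centrifuge origin is (0.590, -0.079), with the band at about 0.73 rad.

apply_moves(
  moves=[
    {"jaw": 0, "offset": [0, 0, -30], "rot": [0, 0, 9.7]},
    {"jaw": 0, "offset": [0, 0, -30], "rot": [0, 0, 9.7]},
    {"jaw": 0, "offset": [0, 0, -30], "rot": [0, 0, 9.7]},
    {"jaw": 0, "offset": [0, 0, -30], "rot": [0, 0, 9.7]},
    {"jaw": 0, "offset": [0, 0, 0], "rot": [0, 0, 9.7]},
  ],
)

```text
time_s: 1.72
eef_pos: [0.1344, 0.5606, 0.3183]
eef_rot: [-0.0, 0.517, 0.856, 0.003]
wrist_force: [-0.5, 0.0, -0.2]
opening: -0.001
grasp_force: 0.0
```

apply_moves(
  moves=[
    {"jaw": 0, "offset": [0, 0, 0], "rot": [0, 0, 9.7]},
    {"jaw": 0, "offset": [0, 0, 0], "rot": [0, 0, 9.7]},
    {"jaw": 0, "offset": [0, 0, 0], "rot": [0, 0, 9.7]},
    {"jaw": 0, "offset": [0, 0, 0], "rot": [0, 0, 9.7]},
    {"jaw": 0, "offset": [0, 0, 0], "rot": [0, 0, 0]},
  ],
)

```text
time_s: 2.35
eef_pos: [0.1338, 0.5592, 0.3148]
eef_rot: [0.0, 0.77, 0.638, -0.0]
wrist_force: [-0.1, -0.3, 0.3]
opening: -0.0
grasp_force: 0.0
```

apply_moves(
  moves=[
    {"jaw": 0, "offset": [-44, 32, 0], "rot": [0, 0, 0]},
    {"jaw": 0, "offset": [-44, 32, 0], "rot": [0, 0, 0]},
    {"jaw": 0, "offset": [-44, 32, 0], "rot": [0, 0, 0]},
    {"jaw": 0, "offset": [-44, 32, 0], "rot": [0, 0, 0]},
    {"jaw": 0, "offset": [-44, 32, 0], "rot": [0, 0, 0]},
  ],
)

```text
time_s: 2.98
eef_pos: [0.2503, 0.3118, 0.3151]
eef_rot: [0.0, 0.769, 0.64, 0.0]
wrist_force: [1.5, -0.7, 0.4]
opening: 0.002
grasp_force: 0.0
```

apply_moves(
  moves=[
    {"jaw": 0, "offset": [-44, 32, 0], "rot": [0, 0, 0]},
    {"jaw": 0, "offset": [-44, 32, 0], "rot": [0, 0, 0]},
    {"jaw": 0, "offset": [-44, 32, 0], "rot": [0, 0, 0]},
    {"jaw": 0, "offset": [-44, 32, 0], "rot": [0, 0, 0]},
    {"jaw": 0, "offset": [-44, 32, 0], "rot": [0, 0, 0]},
  ],
)

```text
time_s: 3.6
eef_pos: [0.3666, 0.0655, 0.3153]
eef_rot: [0.0, 0.769, 0.639, 0.001]
wrist_force: [0.9, 0.5, -0.4]
opening: 0.0
grasp_force: 0.0
```

apply_moves(
  moves=[
    {"jaw": 0, "offset": [-44, 32, 0], "rot": [0, 0, 0]},
    {"jaw": 0, "offset": [-44, 32, 0], "rot": [0, 0, 0]},
    {"jaw": 0, "offset": [-44, 32, 0], "rot": [0, 0, 0]},
    {"jaw": 0, "offset": [-44, 32, 0], "rot": [0, 0, 0]},
    {"jaw": 0, "offset": [0, 0, 0], "rot": [0, 0, 0]},
  ],
)

```text
time_s: 4.22
eef_pos: [0.4595, -0.1325, 0.314]
eef_rot: [-0.001, 0.77, 0.638, -0.0]
wrist_force: [0.5, 0.6, -0.0]
opening: -0.001
grasp_force: 0.0
```

```bash
cat >> h.py <<'E'
def wrist():
    o=ctrl.get_obs(); im,d=ctrl.camera("wrist"); p=ctrl.camera_params("wrist")
    K=np.array(p["K"]);M=np.array(p["mount"]); w=np.array(o["eef_rot"])
    Rm=R.from_quat(w[[1,2,3,0]]).as_matrix()
    v,u=np.indices(d.shape); x=(u-K[0,2])/K[0,0]; y=(v-K[1,2])/K[1,1]; r=np.hypot(x,y)+1e-9
    t=np.tan(np.minimum(r,1.5)); P=np.stack([x/r*t*d,y/r*t*d,d],-1)
    W=(P@M[:3,:3].T+M[:3,3])@Rm.T+o["eef_pos"]
    return im,d,W,o
O=np.array([590.4,-78.6]); A=np.deg2rad(-11); EX=np.array([np.cos(A),np.sin(A)]); EY=np.array([-EX[1],EX[0]])
def c(W): # world m -> centrifuge mm
    W=np.asarray(W)*1000; q=W[...,:2]-O; return np.stack([q@EX,q@EY,W[...,2]],-1)
E
python3 - <<'E'
from h import *
im,d,W,o=wrist(); C=c(W); cv2.imwrite("pics/w1.png",cv2.resize(im[:,:,::-1],None,fx=1.5,fy=1.5))
hsv=cv2.cvtColor(im,cv2.COLOR_RGB2HSV).astype(int); roi=(abs(C[...,0])<160)&(abs(C[...,1])<190)&(d>0)
r=roi&((hsv[...,0]<8)|(hsv[...,0]>172))&(hsv[...,1]>120)
for n,m in(("cap",r&(C[...,1]<-80)),("ptr",r&(C[...,1]>60)),("band",roi&(abs(hsv[...,0]-60)<22)&(hsv[...,1]>90)&(C[...,2]>100)),("deck",roi&(abs(C[...,2]-74)<4)&(C[...,1]<-95)),("bar",roi&(abs(C[...,2]-96)<7)&(C[...,0]<-110))):
    print(n,m.sum(),np.percentile(C[m],[2,50,98],axis=0).round(1).tolist() if m.any() else "")
b=roi&(abs(C[...,2]-96)<7)&(C[...,0]<-115)&(abs(C[...,1])<40); print(np.polyfit(C[b][:,1],C[b][:,0],1))
print("tcp",c(o["eef_pos"]))
E
```

```text
cap 136 [[-37.8, -132.0, 114.9], [-29.9, -124.7, 129.9], [-17.5, -119.1, 134.4]]
ptr 244 [[-85.4, 79.7, -0.4], [-67.9, 86.8, 95.0], [-55.7, 113.8, 98.3]]
band 1546 [[-156.6, -85.3, 176.1], [-107.4, -61.2, 421.7], [-30.4, 110.1, 454.6]]
deck 3452 [[-67.8, -163.0, 72.6], [5.3, -127.1, 75.1], [75.3, -96.1, 77.8]]
bar 822 [[-128.6, -57.6, 94.3], [-123.1, -2.8, 97.7], [-111.7, 51.2, 99.6]]
[-3.31861210e-03 -1.23239391e+02]
tcp [-118.23099315  -77.93235839  314.03691524]
```

View pics/w1.png

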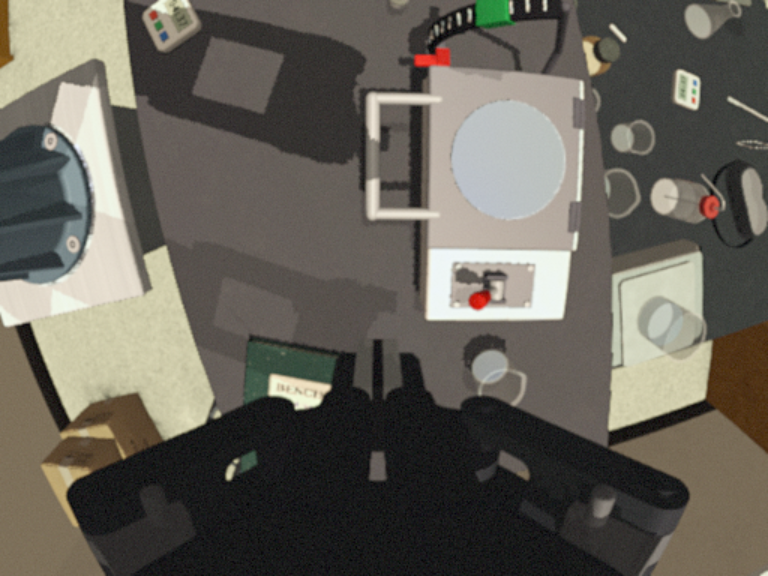

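The wrist view confirms the calibration: toggle cap at (480,300), bar at (373,155), both within about 2 mm of the estimate. I'll move in front of the toggle and go down.

apply_moves(
  moves=[
    {"jaw": 0, "offset": [-46, 34, 10], "rot": [0, 0, 0]},
    {"jaw": 0, "offset": [0, 0, 50], "rot": [0, 0, 0]},
    {"jaw": 0, "offset": [0, 0, 50], "rot": [0, 0, 0]},
    {"jaw": 0, "offset": [0, 0, 50], "rot": [0, 0, 0]},
    {"jaw": 0, "offset": [0, 0, 40], "rot": [0, 0, 0]},
  ],
)

```text
time_s: 4.9
eef_pos: [0.4831, -0.1793, 0.1134]
eef_rot: [-0.0, 0.769, 0.639, 0.0]
wrist_force: [-0.0, -0.0, -0.2]
opening: -0.001
grasp_force: 0.0
```

apply_moves(
  moves=[
    {"jaw": 0, "offset": [0, 10, 0], "rot": [0, 0, 0]},
    {"jaw": 0, "offset": [0, 10, 0], "rot": [0, 0, 0]},
    {"jaw": 0, "offset": [0, 10, 0], "rot": [0, 0, 0]},
    {"jaw": 0, "offset": [0, 10, 0], "rot": [0, 0, 0]},
    {"jaw": 0, "offset": [0, 10, 0], "rot": [0, 0, 0]},
  ],
)

```text
time_s: 5.52
eef_pos: [0.5341, -0.1907, 0.1156]
eef_rot: [0.001, 0.77, 0.638, 0.0]
wrist_force: [-0.5, 0.3, 0.3]
opening: -0.0
grasp_force: 0.0
```

apply_moves(
  moves=[
    {"jaw": 0, "offset": [0, 10, 0], "rot": [0, 0, 0]},
    {"jaw": 0, "offset": [0, 5, 0], "rot": [0, 0, 0]},
    {"jaw": 0, "offset": [0, 5, 0], "rot": [0, 0, 0]},
    {"jaw": 0, "offset": [0, 0, 0], "rot": [0, 0, 0]},
    {"jaw": 0, "offset": [0, 0, 0], "rot": [0, 0, 0]},
  ],
)

```text
time_s: 6.15
eef_pos: [0.5523, -0.1941, 0.1148]
eef_rot: [-0.0, 0.77, 0.638, -0.0]
wrist_force: [0.8, 0.8, -0.2]
opening: 0.001
grasp_force: 0.0
```

```bash
python3 - <<'E'
from h import *
im,d,W,o=wrist(); C=c(W); cv2.imwrite("pics/w2.png",im[:,:,::-1])
hsv=cv2.cvtColor(im,cv2.COLOR_RGB2HSV).astype(int); roi=(abs(C[...,0])<160)&(abs(C[...,1])<190)&(d>0)
m=roi&((hsv[...,0]<8)|(hsv[...,0]>172))&(hsv[...,1]>120)&(C[...,1]<-80)
print(m.sum(),np.percentile(C[m],[2,50,98],axis=0).round(1).tolist() if m.any() else "")
im,d=ctrl.camera("side");C=c(cloud("side",d));hsv=cv2.cvtColor(im,cv2.COLOR_RGB2HSV).astype(int); roi=(abs(C[...,0])<160)&(abs(C[...,1])<190)&(d>0)
m=roi&((hsv[...,0]<8)|(hsv[...,0]>172))&(hsv[...,1]>120)&(C[...,1]<-80)
print(m.sum(),np.percentile(C[m],[2,50,98],axis=0).round(1).tolist() if m.any() else "")
print("tcp",c(o["eef_pos"]),o["wrist_force"])
E
```

```text
622 [[-42.9, -130.6, 113.4], [-27.4, -121.8, 130.1], [-0.3, -102.5, 250.0]]
52 [[-45.5, -126.1, 109.4], [-27.0, -120.0, 125.7], [-8.6, -81.3, 288.2]]
tcp [ -15.33392652 -120.62152706  114.81362941] [ 0.83244074  0.77332168 -0.24401602]
```

View pics/w2.png

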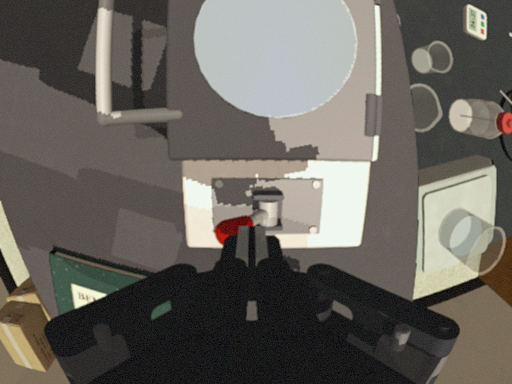

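```bash
python3 - <<'E'
from h import *
im,d,W,o=wrist(); C=c(W)
for u,v in((250,231),(245,235),(260,235),(250,245),(240,260),(265,260),(228,232),(220,232),(245,222),(262,218),(268,198),(268,228),(250,225)): print(u,v,im[v,u],round(float(d[v,u]),3),C[v,u].round(1))
p=ctrl.camera_params("wrist"); M=np.linalg.inv(np.array(p["mount"])); q=M[:3,3]; K=np.array(p["K"]); th=np.arctan2(np.hypot(q[0],q[1]),q[2]); ph=np.arctan2(q[1],q[0]); print(q,K[0,2]+K[0,0]*th*np.cos(ph),K[1,2]+K[1,1]*th*np.sin(ph))
b=im[180:280,180:320,::-1]; cv2.imwrite("pics/w2c.png",cv2.resize(b,None,fx=5,fy=5))
im,d=ctrl.camera("top"); cv2.imwrite("pics/t2.png",cv2.resize(im[110:260,210:410,::-1],None,fx=4,fy=4))
E
```

```text
250 231 [19 22 25] 0.143 [ -15.7 -109.8  162.9]
245 235 [82 78 71] 0.138 [ -18.1 -110.   167.3]
260 235 [92 89 78] 0.138 [ -11.  -109.6  168.1]
250 245 [23 15 16] 0.128 [ -15.7 -110.   177.8]
240 260 [26 26 22] 0.113 [ -19.5 -108.9  193.2]
265 260 [27 28 34] 0.113 [  -9.8 -108.8  193.3]
228 232 [96 14 16] 0.175 [ -28.9 -123.5  133.6]
220 232 [150  27  11] 0.178 [ -34.  -124.8  130.7]
245 222 [90 13  9] 0.188 [ -19.1 -122.6  119.7]
262 218 [163 155 141] 0.206 [  -7.7 -126.8  101.8]
268 198 [131 123 122] 0.214 [  -3.1 -115.9   90. ]
268 228 [111 101 100] 0.22 [  -2.6 -139.    90.8]
250 225 [140  13  11] 0.192 [ -15.9 -125.9  116.6]
[-0.00025226  0.01729227  0.19175158] 250.97565220341937 216.3984063147652
```

View pics/w2c.png

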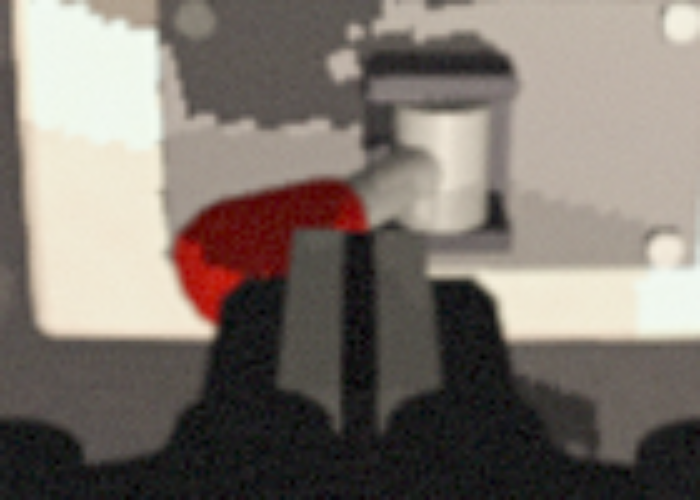

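```bash
python3 - <<'E'
from h import *
print(ctrl.pinch_z,ctrl.get_obs()["eef_pos"],[a for a in dir(ctrl) if a[0]!="_"])
t=c(ctrl.get_obs()["eef_pos"])
for n in("side","top"):
    im,d=ctrl.camera(n); C=c(cloud(n,d)); dark=im.max(-1)<70
    for lo in range(100,260,10):
        m=(d>0)&(abs(C[...,0]-t[0])<50)&(abs(C[...,1]-t[1])<45)&(C[...,2]>=lo)&(C[...,2]<lo+10)&dark
        print(n,lo,m.sum(),C[m].mean(0).round() if m.any() else "")
    if n=="side": cv2.imwrite("pics/s3.png",cv2.resize(im[90:190,200:330,::-1],None,fx=6,fy=6,interpolation=cv2.INTER_CUBIC))
E
```

```text
0.0187 [ 0.55241165 -0.19407733  0.11494678] ['MotionError', 'camera', 'camera_params', 'get_obs', 'hand_in', 'outline_of', 'pinch_z']
side 100 0 
side 110 0 
side 120 0 
side 130 0 
side 140 0 
side 150 8 [ -16. -111.  158.]
side 160 32 [ -18. -111.  165.]
side 170 31 [ -18. -111.  175.]
side 180 37 [ -18. -112.  186.]
side 190 53 [ -15. -111.  196.]
side 200 93 [ -13. -112.  205.]
side 210 99 [ -12. -111.  215.]
side 220 92 [  -9. -109.  225.]
side 230 111 [ -17. -108.  235.]
side 240 122 [ -16. -109.  245.]
side 250 132 [ -18. -107.  255.]
top 100 0 
top 110 0 
top 120 0 
top 130 0 
top 140 0 
top 150 0 
top 160 3 [ -27. -112.  164.]
top 170 2 [ -23. -110.  175.]
top 180 1 [ -22. -108.  181.]
top 190 2 [ -33. -113.  194.]
top 200 8 [ -37. -110.  206.]
top 210 4 [ -44. -111.  212.]
top 220 2 [ -34. -103.  222.]
top 230 0 
top 240 0 
top 250 11 [ -55. -116.  257.]
```

View pics/s3.png

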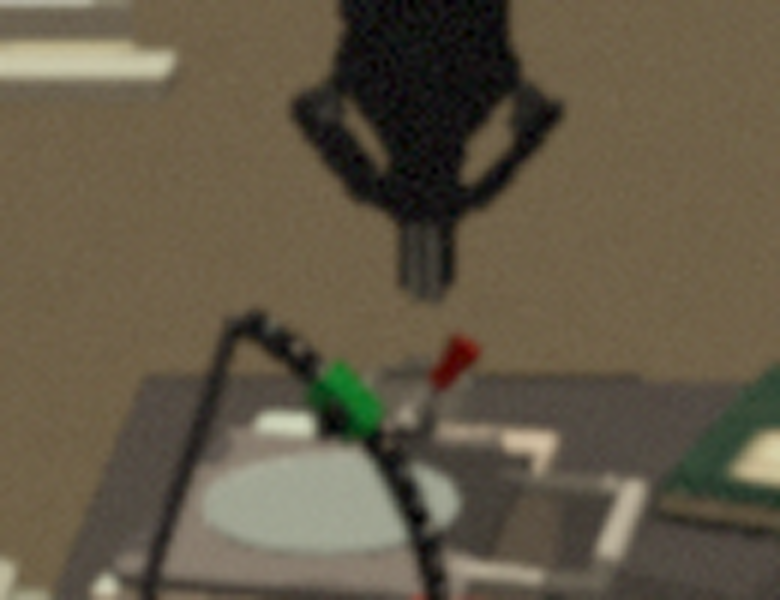

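The fingers pass clear above the toggle. Side and wrist depth both put the real fingertips at z≈0.157 while the reported TCP is z=0.115, so the tips sit about 42 mm short of the stated TCP. I'll use that offset from here, back off, go 42 mm lower and push again.

apply_moves(
  moves=[
    {"jaw": 0, "offset": [-3, -32, 0], "rot": [0, 0, 0]},
    {"jaw": 0, "offset": [0, -32, 0], "rot": [0, 0, 0]},
    {"jaw": 0, "offset": [0, 0, 22], "rot": [0, 0, 0]},
    {"jaw": 0, "offset": [0, 0, 20], "rot": [0, 0, 0]},
    {"jaw": 0, "offset": [0, 8, 0], "rot": [0, 0, 0]},
  ],
)

```text
time_s: 7.08
eef_pos: [0.4957, -0.1858, 0.0716]
eef_rot: [-0.002, 0.77, 0.638, -0.001]
wrist_force: [-1.3, -0.1, 0.3]
opening: 0.0
grasp_force: 0.0
```

apply_moves(
  moves=[
    {"jaw": 0, "offset": [0, 8, 0], "rot": [0, 0, 0]},
    {"jaw": 0, "offset": [0, 8, 0], "rot": [0, 0, 0]},
    {"jaw": 0, "offset": [0, 8, 0], "rot": [0, 0, 0]},
    {"jaw": 0, "offset": [0, 8, 0], "rot": [0, 0, 0]},
    {"jaw": 0, "offset": [0, 8, 0], "rot": [0, 0, 0]},
  ],
)

```text
time_s: 7.7
eef_pos: [0.5371, -0.1942, 0.073]
eef_rot: [0.0, 0.77, 0.638, 0.0]
wrist_force: [-0.6, -0.1, 0.5]
opening: 0.002
grasp_force: 0.4
```

apply_moves(
  moves=[
    {"jaw": 0, "offset": [0, 8, 0], "rot": [0, 0, 0]},
    {"jaw": 0, "offset": [0, 8, 0], "rot": [0, 0, 0]},
    {"jaw": 0, "offset": [0, 4, 0], "rot": [0, 0, 0]},
    {"jaw": 0, "offset": [0, 0, 0], "rot": [0, 0, 0]},
    {"jaw": 0, "offset": [0, 0, 0], "rot": [0, 0, 0]},
  ],
)

```text
time_s: 8.32
eef_pos: [0.5557, -0.1977, 0.0728]
eef_rot: [-0.0, 0.77, 0.638, -0.0]
wrist_force: [0.4, -0.1, 0.7]
opening: -0.001
grasp_force: 0.0
```

```bash
cat > look.py <<'E'
from h import *
for n in("wrist","side","top"):
    if n=="wrist": im,d,W,o=wrist(); C=c(W)
    else: im,d=ctrl.camera(n); C=c(cloud(n,d))
    hsv=cv2.cvtColor(im,cv2.COLOR_RGB2HSV).astype(int); roi=(abs(C[...,0])<160)&(abs(C[...,1])<190)&(d>0)&(C[...,2]<160)
    m=roi&((hsv[...,0]<8)|(hsv[...,0]>172))&(hsv[...,1]>120)&(C[...,1]<-100)
    print(n,m.sum(),np.percentile(C[m],[5,50,95],axis=0).round(1).tolist() if m.any() else "")
print("tcp",c(o["eef_pos"]),o["wrist_force"],o["time_s"])
E
python3 look.py
```

```text
wrist 1025 [[9.7, -127.8, 113.9], [17.3, -122.3, 126.6], [28.4, -118.6, 133.3]]
side 24 [[9.3, -124.1, 112.6], [16.5, -121.1, 121.8], [22.6, -118.0, 130.0]]
top 0 
tcp [ -11.31391559 -123.53677029   72.7801159 ] [ 0.41407111 -0.11248491  0.74879934] 8.325
```

Toggle thrown: the cap is now at x=+17 mm on the hinge side. Next I'll retreat, rise, go over to the bar and tilt by 40°.

apply_moves(
  moves=[
    {"jaw": 0, "offset": [0, -35, 0], "rot": [0, 0, 0]},
    {"jaw": 0, "offset": [0, 0, -60], "rot": [0, 0, 0]},
    {"jaw": 0, "offset": [0, 0, -60], "rot": [0, 0, 0]},
    {"jaw": 0, "offset": [41, -35, 0], "rot": [0, 0, 0]},
    {"jaw": 0, "offset": [40, -35, 0], "rot": [0, 0, 0]},
  ],
)

```text
time_s: 9.1
eef_pos: [0.4676, -0.0981, 0.1939]
eef_rot: [0.001, 0.771, 0.637, 0.001]
wrist_force: [0.3, 1.2, -0.1]
opening: 0.003
grasp_force: 0.0
```

apply_moves(
  moves=[
    {"jaw": 0.5, "offset": [40, -34, 0], "rot": [0, 0, 0]},
    {"jaw": 0.5, "offset": [0, 0, 0], "rot": [-10, 0, 0]},
    {"jaw": 0.5, "offset": [0, 0, 0], "rot": [-10, 0, 0]},
    {"jaw": 0.5, "offset": [0, 0, 0], "rot": [-10, 0, 0]},
    {"jaw": 0.5, "offset": [0, 0, 0], "rot": [-10, 0, 0]},
  ],
)

```text
time_s: 9.72
eef_pos: [0.4423, -0.0528, 0.1936]
eef_rot: [0.266, 0.722, 0.599, 0.22]
wrist_force: [-0.9, 0.5, 0.1]
opening: 0.497
grasp_force: 0.0
```

apply_moves(
  moves=[
    {"jaw": 0.5, "offset": [0, -22, 30], "rot": [0, 0, 0]},
    {"jaw": 0.5, "offset": [0, -22, 30], "rot": [0, 0, 0]},
    {"jaw": 0.5, "offset": [0, 0, 0], "rot": [0, 0, 0]},
    {"jaw": 0.5, "offset": [0, 0, 0], "rot": [0, 0, 0]},
    {"jaw": 0.5, "offset": [0, 0, 0], "rot": [0, 0, 0]},
  ],
)

```text
time_s: 10.35
eef_pos: [0.449, -0.0539, 0.1199]
eef_rot: [0.263, 0.724, 0.6, 0.218]
wrist_force: [0.3, 0.5, 0.7]
opening: 0.503
grasp_force: 0.0
```

```bash
cat > look2.py <<'E'
from h import *
im,d,W,o=wrist(); C=c(W); cv2.imwrite("pics/w%d.png"%(o["time_s"]*100),im[:,:,::-1])
w=np.array(o["eef_rot"]);Rm=R.from_quat(w[[1,2,3,0]]).as_matrix()
L=(W-o["eef_pos"])@Rm*1000   # tool frame mm
b=(d>0)&(abs(C[...,1])<38)&(C[...,0]<-108)&(C[...,0]>-140)&(abs(C[...,2]-93)<12)&(im.min(-1)>90)
print("bar C",b.sum(),np.percentile(C[b],[2,50,98],axis=0).round(1).tolist()); print("bar tool",np.percentile(L[b],[2,50,98],axis=0).round(1).tolist())
f=(d>0)&(abs(L[...,0])<20)&(abs(L[...,1])<60)&(L[...,2]>-75)&(L[...,2]<-20)&~b&(im.max(-1)<110)
print("fing",f.sum(),np.percentile(L[f],[0,2,50,98,100],axis=0).round(1).tolist() if f.any() else "")
print("tcp",c(o["eef_pos"]).round(1),"q",o["q"].round(2),"zdir",(Rm[:2,2]@EX).round(3),(Rm[:2,2]@EY).round(3),Rm[2,2].round(3),"y·EY",(Rm[:2,1]@EY).round(3),o["wrist_force"].round(1),o["opening"],o["time_s"])
E
python3 look2.py
```

```text
bar C 1359 [[-129.2, -36.0, 93.0], [-126.1, 3.3, 97.4], [-119.3, 36.6, 99.2]]
bar tool [[-33.3, -5.8, 27.3], [6.0, -1.0, 29.1], [39.3, 4.1, 33.2]]
fing 2371 [[-11.6, -34.4, -75.0], [-9.7, -33.0, -74.4], [7.1, -20.3, -60.1], [11.4, 34.3, -41.9], [11.9, 35.7, -38.2]]
tcp [-143.6   -2.7  119.9] q [-0.6  -0.59  2.58  0.5   0.56 -0.76] zdir 0.642 0.003 -0.767 y·EY 0.004 [0.3 0.5 0.7] 0.503243916145383 10.35
```

apply_moves(
  moves=[
    {"jaw": 0.42, "offset": [0, -3, 25], "rot": [0, 0, 0]},
    {"jaw": 0.42, "offset": [0, 0, 25], "rot": [0, 0, 0]},
    {"jaw": 0.42, "offset": [0, 0, 15], "rot": [0, 0, 0]},
    {"jaw": 0.42, "offset": [0, 0, 0], "rot": [0, 0, 0]},
    {"jaw": 0.42, "offset": [0, 0, 0], "rot": [0, 0, 0]},
  ],
)

```text
time_s: 11.02
eef_pos: [0.4876, -0.0612, 0.0681]
eef_rot: [0.263, 0.724, 0.6, 0.218]
wrist_force: [1.1, -0.7, 0.5]
opening: 0.418
grasp_force: 0.0
```

```bash
python3 look2.py; ls pics
```

```text
bar C 2205 [[-129.1, -36.4, 92.4], [-126.2, 8.8, 97.4], [-119.4, 36.9, 99.1]]
bar tool [[-33.8, -3.0, -37.6], [11.5, 2.1, -36.0], [39.5, 7.2, -31.9]]
fing 2905 [[-19.9, -31.0, -75.0], [-10.6, -29.4, -74.8], [6.9, -1.1, -57.2], [11.7, 30.8, -33.1], [19.7, 32.3, -31.2]]
tcp [-104.2   -2.6   68.1] q [-0.53 -0.23  2.51  0.85  0.29 -1.1 ] zdir 0.642 0.003 -0.767 y·EY 0.004 [ 1.1 -0.7  0.5] 0.41772251333638655 11.025
s1.png
s3.png
side0.png
t1.png
t2.png
top0.png
w1.png
w1035.png
w1102.png
w2.png
w2c.png
```

View pics/w1102.png

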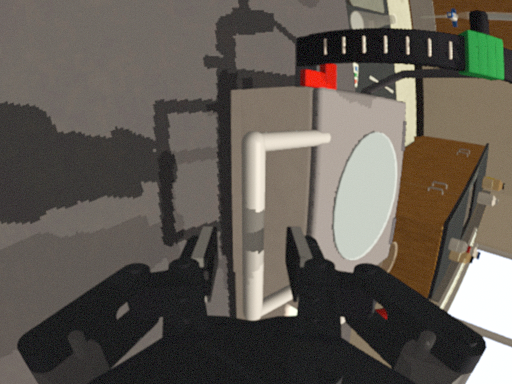

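The wrist view shows the bar (column 255) centred between the fingers (205 and 300). I'll advance 26 mm and close.

apply_moves(
  moves=[
    {"jaw": 0.42, "offset": [0, 0, 13], "rot": [0, 0, 0]},
    {"jaw": 0.42, "offset": [0, 0, 13], "rot": [0, 0, 0]},
    {"jaw": 0.42, "offset": [0, 0, 0], "rot": [0, 0, 0]},
    {"jaw": 0, "offset": [0, 0, 0], "rot": [0, 0, 0]},
    {"jaw": 0, "offset": [0, 0, 0], "rot": [0, 0, 0]},
  ],
)

```text
time_s: 11.7
eef_pos: [0.5043, -0.0646, 0.0486]
eef_rot: [0.263, 0.724, 0.599, 0.218]
wrist_force: [-4.1, 1.5, 6.0]
opening: 0.117
grasp_force: 58.4
```

apply_moves(
  moves=[
    {"jaw": 0, "offset": [0, 0, 0], "rot": [0, 0, 0]},
    {"jaw": 0, "offset": [0, 0, 0], "rot": [0, 0, 0]},
    {"jaw": 0, "offset": [0, 0, 0], "rot": [0, 0, 0]},
    {"jaw": 0, "offset": [0, 0, 0], "rot": [0, 0, 0]},
    {"jaw": 0, "offset": [0, 0, 0], "rot": [0, 0, 0]},
  ],
)

```text
time_s: 12.32
eef_pos: [0.5043, -0.0646, 0.0485]
eef_rot: [0.263, 0.724, 0.599, 0.218]
wrist_force: [-4.0, 1.0, 7.5]
opening: 0.115
grasp_force: 58.7
```

```bash
python3 look2.py
cat > plan.py <<'E'
# remaining lid move: per-step tool offsets about the hinge; TCP and tool turn rigidly with the lid
from h import *
o=ctrl.get_obs(); t=c(o["eef_pos"]); w=np.array(o["eef_rot"]); Rm=R.from_quat(w[[1,2,3,0]]).as_matrix()
r=np.array([t[0]-65,t[2]-92]); z=np.array([Rm[:2,2]@EX,Rm[2,2]]); y=np.array([Rm[:2,1]@EX,Rm[2,1]])
for n in(.07,.7):
    q=n; p=np.array([r[0]*np.cos(q)+r[1]*np.sin(q),-r[0]*np.sin(q)+r[1]*np.cos(q)])
    print(n,"first-step tool y,z",(p-r)@y,(p-r)@z)
E
python3 plan.py
```

```text
bar C 2387 [[-129.2, -33.7, 92.8], [-126.1, 15.3, 97.1], [-119.4, 37.2, 98.9]]
bar tool [[-30.9, -3.3, -63.4], [18.1, 1.6, -61.8], [40.0, 6.7, -57.6]]
fing 3137 [[-20.0, -18.0, -75.0], [-15.1, -16.4, -74.5], [7.0, 2.4, -61.2], [17.1, 39.5, -23.2], [20.0, 40.3, -21.4]]
tcp [-87.2  -2.7  48.5] q [-0.51 -0.1   2.47  1.13  0.23 -1.37] zdir 0.643 0.002 -0.766 y·EY 0.004 [-4.   1.   7.5] 0.11459510750953916 12.325
0.07 first-step tool y,z 4.861840143027095 -9.958703156686918
0.7 first-step tool y,z 75.53097441666804 -78.02461406003634
```

The bar is gripped (58 N). I'll lift along the hinge arc, 2° per row.

apply_moves(
  moves=[
    {"jaw": 0, "offset": [0, 2.3, -5], "rot": [2, 0, 0]},
    {"jaw": 0, "offset": [0, 2.3, -5], "rot": [2, 0, 0]},
    {"jaw": 0, "offset": [0, 2.3, -5], "rot": [2, 0, 0]},
    {"jaw": 0, "offset": [0, 2.3, -5], "rot": [2, 0, 0]},
    {"jaw": 0, "offset": [0, 2.3, -5], "rot": [2, 0, 0]},
  ],
)

```text
time_s: 13.0
eef_pos: [0.4989, -0.0636, 0.0744]
eef_rot: [0.2, 0.744, 0.616, 0.166]
wrist_force: [11.7, 2.9, -8.5]
opening: 0.116
grasp_force: 58.7
```

```bash
cat > st.py <<'E'
from h import *
o=ctrl.get_obs(); w=np.array(o["eef_rot"]); Rm=R.from_quat(w[[1,2,3,0]]).as_matrix()
t=c(o["eef_pos"]); z=np.array([Rm[:2,2]@EX,Rm[:2,2]@EY,Rm[2,2]]); g=t-59.5*z
print("bar est",g.round(1),"rad",np.hypot(g[0]-65,g[2]-92).round(1),"lid",np.arctan2(g[2]-92,65-g[0]).round(3),"tilt",np.degrees(np.arctan2(z[0],-z[2])).round(1),"q",o["q"].round(2),o["wrist_force"].round(1),o["torque"].round(2),o["grasp_force"],o["time_s"])
E
python3 st.py
```

```text
bar est [-122.6   -2.9  125.9] rad 190.6 lid 0.179 tilt 30.1 q [-0.46 -0.16  2.34  0.3   0.47 -0.51] [11.7  2.9 -8.5] [ 0.54 -0.62  0.39] 58.71993005275726 13.0
```

Tracking well. I'll continue.

apply_moves(
  moves=[
    {"jaw": 0, "offset": [0, 2.3, -5], "rot": [2, 0, 0]},
    {"jaw": 0, "offset": [0, 2.3, -5], "rot": [2, 0, 0]},
    {"jaw": 0, "offset": [0, 2.3, -5], "rot": [2, 0, 0]},
    {"jaw": 0, "offset": [0, 2.3, -5], "rot": [2, 0, 0]},
    {"jaw": 0, "offset": [0, 2.3, -5], "rot": [2, 0, 0]},
  ],
)

```text
time_s: 13.62
eef_pos: [0.4979, -0.0634, 0.1013]
eef_rot: [0.134, 0.759, 0.628, 0.111]
wrist_force: [7.7, -0.8, -9.2]
opening: 0.12
grasp_force: 59.0
```

apply_moves(
  moves=[
    {"jaw": 0, "offset": [0, 2.3, -5], "rot": [2, 0, 0]},
    {"jaw": 0, "offset": [0, 2.3, -5], "rot": [2, 0, 0]},
    {"jaw": 0, "offset": [0, 2.3, -5], "rot": [2, 0, 0]},
    {"jaw": 0, "offset": [0, 2.3, -5], "rot": [2, 0, 0]},
    {"jaw": 0, "offset": [0, 2.3, -5], "rot": [2, 0, 0]},
  ],
)

```text
time_s: 14.25
eef_pos: [0.501, -0.064, 0.1276]
eef_rot: [0.067, 0.767, 0.635, 0.055]
wrist_force: [4.1, -1.9, -10.0]
opening: 0.118
grasp_force: 59.0
```

```bash
python3 st.py
```

```text
bar est [-100.9   -2.8  186.2] rad 190.7 lid 0.516 tilt 10.0 q [-0.39 -0.04  2.    0.04  1.01 -0.22] [  4.1  -1.9 -10. ] [-0.22 -0.28 -0.07] 59.04095470905304 14.25
```

apply_moves(
  moves=[
    {"jaw": 0, "offset": [0, 2.3, -5], "rot": [2, 0, 0]},
    {"jaw": 0, "offset": [0, 2.3, -5], "rot": [2, 0, 0]},
    {"jaw": 0, "offset": [0, 2.3, -5], "rot": [2, 0, 0]},
    {"jaw": 0, "offset": [0, 2.3, -5], "rot": [2, 0, 0]},
    {"jaw": 0, "offset": [0, 2.3, -5], "rot": [2, 0, 0]},
  ],
)

```text
time_s: 14.88
eef_pos: [0.5083, -0.0655, 0.1531]
eef_rot: [-0.001, 0.77, 0.638, -0.001]
wrist_force: [-3.0, -1.7, -6.5]
opening: 0.118
grasp_force: 59.4
```

```bash
python3 st.py; cat > band.py <<'E'
from h import *
for n in("wrist","side","top"):
    if n=="wrist": im,d,W,o=wrist(); C=c(W)
    else: im,d=ctrl.camera(n); C=c(cloud(n,d))
    hsv=cv2.cvtColor(im,cv2.COLOR_RGB2HSV).astype(int); x,z=65-C[...,0],C[...,2]-92
    rad=np.hypot(x,z); ang=np.arctan2(z,x)
    roi=(d>0)&(rad>115)&(rad<175)&(C[...,1]>60)&(C[...,1]<135)&(C[...,2]>105)
    for k,m in(("band",roi&(abs(hsv[...,0]-60)<22)&(hsv[...,1]>90)),("ptr",roi&((hsv[...,0]<8)|(hsv[...,0]>172))&(hsv[...,1]>120))):
        print(n,k,m.sum(),np.percentile(ang[m],[3,50,97]).round(3) if m.any() else "",np.percentile(rad[m],[3,50,97]).round(0) if m.any() else "",np.percentile(C[m][:,1],[3,50,97]).round(0) if m.any() else "")
    if n=="side": cv2.imwrite("pics/s_end.png",cv2.resize(im[90:190,190:320,::-1],None,fx=6,fy=6,interpolation=cv2.INTER_CUBIC))
E
python3 band.py
```

```text
bar est [-82.9  -2.8 212.6] rad 190.8 lid 0.684 tilt -0.2 q [-0.36  0.09  1.8  -0.    1.26 -0.17] [-3.  -1.7 -6.5] [-0.09  0.29 -0.02] 59.40929889678955 14.875
wrist band 2389 [0.656 0.761 0.837] [137. 143. 145.] [ 94. 104. 117.]
wrist ptr 946 [0.666 0.694 0.705] [123. 138. 152.] [80. 86. 94.]
side band 88 [0.635 0.734 0.828] [135. 142. 144.] [ 99. 115. 125.]
side ptr 12 [0.668 0.685 0.698] [144. 147. 152.] [85. 90. 92.]
top band 81 [0.659 0.751 0.834] [140. 145. 148.] [ 97. 107. 119.]
top ptr 35 [0.657 0.688 0.706] [123. 139. 155.] [82. 87. 93.]
```

View pics/s_end.png

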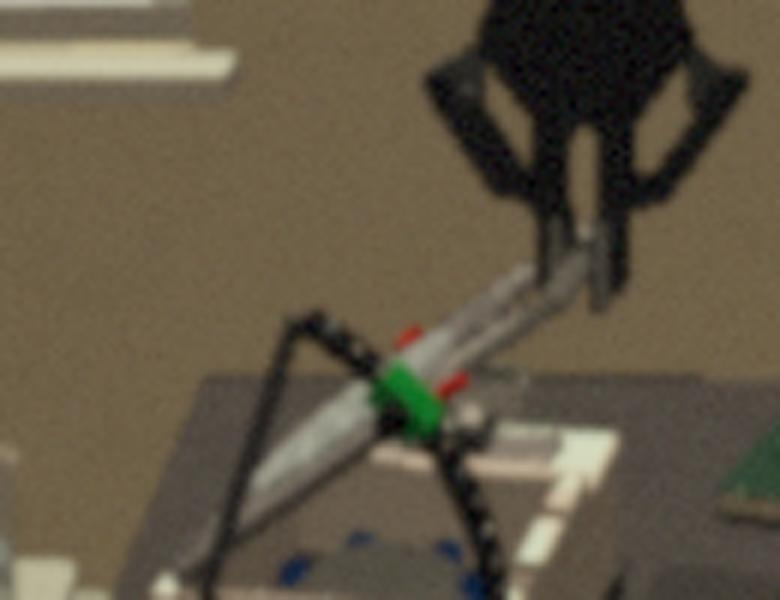

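The lid is held by the bar. The pointer reads about 0.69 rad and the band centre about 0.745, so I'll lift another 3°.

apply_moves(
  moves=[
    {"jaw": 0, "offset": [0, 1.8, -3.9], "rot": [1.5, 0, 0]},
    {"jaw": 0, "offset": [0, 1.8, -3.9], "rot": [1.5, 0, 0]},
    {"jaw": 0, "offset": [0, 0, 0], "rot": [0, 0, 0]},
    {"jaw": 0, "offset": [0, 0, 0], "rot": [0, 0, 0]},
    {"jaw": 0, "offset": [0, 0, 0], "rot": [0, 0, 0]},
  ],
)

```text
time_s: 15.65
eef_pos: [0.5125, -0.0663, 0.1617]
eef_rot: [-0.021, 0.77, 0.638, -0.017]
wrist_force: [-7.1, -1.8, -4.4]
opening: 0.115
grasp_force: 60.0
```

```bash
python3 st.py; python3 band.py; python3 look.py
```

```text
bar est [-75.6  -2.7 221.1] rad 190.9 lid 0.743 tilt -3.1 q [-0.35  0.13  1.74 -0.01  1.33 -0.16] [-7.1 -1.8 -4.4] [-0.14  0.93 -0.03] 60.00223696231842 15.65
wrist band 2193 [0.628 0.764 0.838] [136. 143. 145.] [ 94. 104. 117.]
wrist ptr 941 [0.723 0.753 0.764] [123. 138. 152.] [80. 86. 94.]
side band 93 [0.455 0.73  0.828] [136. 142. 144.] [100. 115. 124.]
side ptr 11 [0.72  0.734 0.746] [144. 150. 153.] [82. 90. 93.]
top band 80 [0.647 0.755 0.832] [139. 145. 148.] [ 96. 107. 119.]
top ptr 34 [0.717 0.742 0.767] [125. 139. 155.] [82. 87. 94.]
wrist 18 [[17.2, -120.8, 116.4], [21.1, -119.6, 122.0], [24.0, -118.4, 125.4]]
side 0 
top 0 
tcp [-78.87797781  -2.74423257 161.64927687] [-7.16924637 -2.045737   -3.69240245] 15.8
```

The pointer (0.745) is at the band centre (about 0.745), the toggle is still off, and the grip is steady.

```bash
python3 -c "
from bench import ctrl
print(ctrl.hand_in())"
```

```text
the job is handed in; nothing more can be done
None
```

I threw the toggle to off with the lid shut, then lifted the lid by its bar to about 0.745 rad, in the middle of the green band, and handed in at about 16 s with the gripper still holding it. The fingertips turned out to be about 42 mm short of the stated TCP, so the first push at the toggle missed without touching anything. The bottle, beaker and vial were not re-measured at the end, but the path stayed clear of them.

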